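# Jack up the crate stand and hold it

## Task

Put the anchor pin fully home in the hole of the stand's brass lug, then carry the red jack over and set it down upright with its saddle centred under the yellow marked lift pad, and let go of it. Pump the handle fully down once as a trial lift, let it come all the way up again, then press it fully down a second time and finish with the fingers still holding it down there and the stand's front feet clear of the bench on the jack alone. Do not touch the deck or crates with the robot, and leave the bottles, jar, beaker and jug where they stand.

Things in the scene. Friction and masses are not known exactly. Their poses are not given: they have to be found in the camera images.
- stand: fixed crate stand. Origin on the bench below the lift pad's centre; x points under the stand, z up. A steel deck (220 wide in y, x 35 to 280, 58 to 70 high) is hinged at x = 280 and carries two blue crates (x 63 to 273, y -100 to 100, top at 202). Its two rubber front feet stand at x = 60, y = +/-92. A yellow tongue sticks out to -x; nothing stands below it
- lift_pad (a point): centre of the underside of the lift pad: a yellow tongue (50 wide in y, 12 thick, x from -25 to 37 of the stand) marked on top with a black and yellow ring right above this point. Underside 58 above the bench while the deck is down, top at 70
- deck (a joint): deck hinge, rad: 0 with its feet on the bench, grows as the front is raised (0.05 is 14 mm of lift at the pad); it falls back by its weight (about 3 kg, 11 to 16 N on the saddle)
- lug_hole (a point): centre of the mouth of the round hole in the brass anchor lug: block 44 x 44, 40 tall, at x = 0, y = 170 of the stand; this point is at its top, 40 above the bench. Hole 13 across, widening at the mouth, 32 deep, blind, vertical
- pin_rest: fixed white block 50 x 50, 30 tall, in which the anchor pin stands upright at the start, in a 12 mm hole 22 deep; origin at its underside's centre
- pin: loose steel anchor pin standing upright in the pin rest, its foot 8 above the bench: shaft 10 across, 85 long overall, the top 30 an orange grip 22 across. Origin at the centre of its foot, z up along the pin. 50 g
- pin_tip (a point): centre of the pin's foot (the end that enters the hole)
- jack: loose red jack, 0.6 to 0.9 kg. Origin on its underside below the housing; x points to the saddle, z up. Base plate 70 wide, 10 thick, x -100 to 90. Housing to carry it by: block 50 (x) x 40 (y), from the base to 95 high, centred on the origin. Saddle at x = 70. Pump handle pivots at x = -36, 60 high, and points back (-x) and up by 0.61 rad when up
- saddle_top (a point): centre of the top of the round steel saddle (36 across) at the jack's x = 70; 50 above the jack's underside with the handle up, rises 40 mm per rad of handle (28 mm in all, of which the first 8 only close the gap to the pad)
- pump (a joint): pump handle, rad: 0 up (at rest), 0.7 fully down against its stop. A spring and the load push it up again when it is let go, the saddle then sinks back. Pressing the handle's end down takes about 1.5 N at first, 7 to 10 N at the bottom with the deck on the saddle
- pump_end (a point): centre of the top face of the handle's black rubber end, a 34 x 34 pad 12 thick, its middle 110 from the pivot. Handle up: 128 above the bench, 123 behind the jack's origin; fully down: 56 and 146. It moves on an arc about the pivot in the jack's x-z plane and tilts with the handle
- amber_bottle: amber bottle, 60 mm across, 150 mm tall, a bystander; origin at its underside's centre
- beaker: open glass beaker, 70 mm across, 90 mm tall, a bystander; origin at its underside's centre
- herb_jar: green glass jar with white lid, 60 mm across, 65 mm tall, a bystander; origin at its underside's centre
- jug: white plastic jug with a side handle, 90 mm across, 120 mm tall, a bystander; origin at its underside's centre
- dropper: small amber bottle with black top, 36 mm across, 85 mm tall, a bystander; origin at its underside's centre

How it is judged:
By the outcome, as a careful person would: the job done as asked, in the order asked, and still so for the second after the job is handed in, while the arm keeps its last pose, push and grip.
It also fails if it takes over 72 s, if anything falls off the work surface, if the arm or the gripper's body presses on something with over 40 N, if the wrist force passes 120 N, or if a joint passes its speed limit or range.

## Robot

A 7-joint arm with a two-finger parallel gripper is mounted at the origin on the work surface. World frame = base frame: x ahead of the robot, y to its left, z up, the work surface at z = 0. Lengths are in mm, angles in rad, forces in N, time in s.
With the tool pointing down it reaches from about 400 to 875 mm from the base axis. Payload 4.4 kg.
Tool frame: the origin (TCP) lies midway between the tips of the shut fingers; the grasp point (between the pads) lies 19 mm behind it; z points along the fingers, y is the line along which they close (so a half turn about z gives the same grasp; the last joint's range is limited). The gripper opens to 85 mm and grips with 20 to 120 N. Pads are 22 mm wide; open, the fingers measure 114 mm over their backs; the gripper's body (76 mm by 85 mm) begins 54 mm behind the grasp point. The pads swing forward as they close: fully open they stand 13 mm farther back than shut.
Start: joints at [1.128, 0.628, 0.038, 1.517, -0.027, 0.996, -0.02], TCP at [239.193, -604.404, 231.313] pointing down, gripper open.
Joint ranges: [-3.06, 3.06], [-0.37, 2.12], [-1.25, 1.32], [0.18, 2.47], [-1.1, 4.24], [0.23, 1.98], [-2.94, 2.94]. Speed limits (rad/s): [2.57, 2.57, 3.14, 3.14, 3.14, 3.14, 3.14].

## Interface

Orientations are given as [roll, pitch, yaw] about the fixed x, y, z axes, in that order (R = Rz(yaw) Ry(pitch) Rx(roll)).
In Python, from cell import telemetry, eyes, ctrl, finder gives the robot as it stands.
- The arm moves only by the tool move_arm, never from a script. Its argument "steps" is a list of rows, each a list of 7 numbers: the turn, a rotation vector about the world's x, y, z in degrees, then the shift along the world's x, y, z in m, then the finger opening in m, from 0 to 0.0854. A call has 1 to 5 rows; each row shifts and turns the commanded pose from where the row before left it; what a row does not reach is not made up. A row lasts 1/10 s, in which the tool goes at most 50 mm and 8.59 degrees, less where a joint would pass 70% of its speed; a pose out of reach is approached as far as the arm can. A call with a gripper value outside its range is refused whole. The fingers move at their own pace and stop on an object; the grip force is fixed at half the most. Time passes only in rows, so rows that do not move let the fingers close. It gives the time, the measured TCP pose, the force, the opening and the grip force at its end, in the units of the state.
- telemetry.read_state(): the state, without advancing time (a new reading comes with each control period).
- eyes.get_image(name): name is "scene" or "top" or "wrist"; returns (picture, depth): 400x640x3 uint8, blue, green, red; 400x640 float32, mm along the optical axis (not along the pixel's ray), 0 where there is no reading.
- eyes.calibration(name): a dict with "fx", "fy", "cx", "cy" (pixels), "distortion" ([k1, k2, p1, p2, k3] as OpenCV has them; the pictures are not rectified), "position" and "attitude" of the camera in the world. Camera axes: x right, y down, z forward; pixel columns grow to the right and rows downward; lengths in mm; the calibration is good to about 2 mm. A picture is of the moment at which its call begins: read the wrist's pose just before it. calibration takes no time and is no camera call; for the wrist camera it gives the pose at the moment of the call.
- ctrl.finish_job(): hands the job in; it is judged then, once.
Trained networks look in the newest picture that a camera, given by its name, has taken for a name from the list of things; names that differ only in an ending like _2 or _b are one class to them, and where a whole thing is asked for, a point or a joint stands for the part that bears it (a point fixed in the world has none). Each returns a list of dicts, best first, with "confidence" (0 to 1); they miss things now and then, are a little off and sometimes report something else, mostly with a low value. They report only what shows in the picture. A call takes as long as a camera call.
- finder.boxes_of(camera, name): "location" ([x, y, z] in mm, in the coordinates of the camera as it stood for that picture, good to about 4 mm: the middle of the surface that is visible of it).
- finder.cut_out(camera, name): "mask" (400x640 bool, what is visible of it).
- finder.pinpoint(camera, name): "location" ([x, y, z] in mm, in the coordinates of the camera as it stood for that picture, good to about 4 mm: a listed point, or the origin of a listed thing).
The state is a dict: "clock": time; "qpos": joint angles; "qd": joint speeds; "tau": joint torques, N m; "eef_pos": TCP position; "tool_rot": TCP orientation; "force": force on the tool from outside, world axes, zero at the start; "torque": the same for the moment, N m; "width": finger opening in mm; "gripper_force": force on a finger pad.
Only numpy, scipy, OpenCV 4.12 (cv2) and the standard library are available. Lean on these libraries where they do the work, as an engineer would, in place of code of your own. Each camera call takes 0.05 s, during which the arm holds its last target. There are 200 camera calls.

## Working session

There is one attempt and no reset: what is moved stays moved. The work goes in short steps, Python scripts to look and compute and a tool call to move; the robot and the scene stay as the last step left them, time stands still between calls to the robot, and variables do not carry over. Pictures are saved under pics/ and viewed, at most 10 in all, crops included, and the job is handed in when it is done.

Besides the shell and the picture viewer there is one more tool, called after "Request:" as a command line: name --pt "numbers of a row" for each row, then --argument value for the rest. move_arm: Moves the arm, as the interface text tells. Its arguments: {"type":"object","properties":{"steps":{"type":"array"}},"required":["steps"]}

```bash
mkdir -p pics; ls; cat > h.py <<'E'
import numpy as np, cv2
from scipy.spatial.transform import Rotation as R
from cell import telemetry, eyes, ctrl, finder
def pose(c):
    k=eyes.calibration(c); a=np.array(k["attitude"],float)
    M=a if a.shape==(3,3) else R.from_euler('xyz',a).as_matrix()
    return k,np.array(k["position"],float),M
def shot(c,fn=None):
    k,p,M=pose(c); im,d=eyes.get_image(c)
    if fn: cv2.imwrite('pics/'+fn,im)
    return im,d,k,p,M
def pts(c,names,p,M,f=finder.pinpoint):
    for n in names:
        for r in f(c,n)[:2]:
            print(c,n,round(r["confidence"],2),np.round(M@np.array(r["location"])+p,1))
def world(k,p,M,d,uv):
    uv=np.array(uv,float).reshape(-1,1,2)
    K=np.array([[k["fx"],0,k["cx"]],[0,k["fy"],k["cy"]],[0,0,1]])
    n=cv2.undistortPoints(uv,K,np.array(k["distortion"])).reshape(-1,2)
    z=np.array([d[int(v),int(u)] for u,v in uv.reshape(-1,2)])
    return (np.c_[n,np.ones(len(n))]*z[:,None])@M.T+p
E
python3 - <<'E'
from h import *
s=telemetry.read_state(); print(s["clock"],s["eef_pos"],s["tool_rot"],s["width"],eyes.calibration("top"))
for c in ["top","scene"]:
    im,d,k,p,M=shot(c,c+"0.png")
    pts(c,["stand","lift_pad","lug_hole","pin","pin_tip","jack","saddle_top","pump_end"]+(["pin_rest","amber_bottle","beaker","herb_jar","jug","dropper"] if c=="top" else []),p,M)
E
```

```text
pics
0.0 [ 238.96255865 -603.79199928  230.37678802] [-3.13965061e+00  5.01570015e-06  3.76761387e-01] 85.41083337012655 {'fx': 443.15629855412044, 'fy': 443.15629855412044, 'cx': 317.37563625844973, 'cy': 199.2245062752395, 'distortion': array([-0.0048623,  0.       ,  0.       ,  0.       ,  0.       ]), 'position': array([ 260.66275478,  -45.28367341, 1381.04133221]), 'attitude': array([-2.94341735,  0.0236903 , -1.55154808])}
top stand 0.72 [639.3  44.1   2.7]
top lift_pad 0.97 [638.   49.5  62. ]
top lift_pad 0.63 [640.   46.2   1.1]
top lug_hole 0.63 [472.8  70.9  42.4]
top pin 0.52 [432.6 -71.1   6.5]
top jack 0.61 [ 537.  -363.2    3.9]
top saddle_top 0.56 [ 541.4 -290.4   51.7]
top pump_end 0.61 [ 528.1 -487.5  126.8]
top pump_end 0.25 [641.3  49.3  59.4]
top pin_rest 0.56 [424.9 -70.9   0.7]
top amber_bottle 0.68 [3.404e+02 3.996e+02 3.000e-01]
top beaker 0.59 [764.3 -63.8   5.3]
top herb_jar 0.89 [ 330.8 -295.7   -0.9]
top jug 0.73 [254.  300.9   1. ]
top jug 0.64 [ 536.9 -363.6    0.7]
top dropper 0.42 [ 696.  -310.5    2.3]
scene stand 0.58 [635.5  53.2  -0.8]
scene lift_pad 0.7 [636.3  52.8  55.2]
scene lift_pad 0.52 [ 540.6 -286.1   47.9]
scene lug_hole 0.92 [470.3  73.9  38.7]
scene lug_hole 0.57 [ 333.5 -299.3   -5.8]
scene pin 0.69 [428.1 -76.    4.8]
scene pin_tip 0.65 [427.3 -73.4   7.2]
scene pin_tip 0.6 [ 522.8 -474.7  125.8]
scene jack 0.9 [ 533.9 -358.8    2.1]
scene jack 0.39 [ 541.  -286.1   50. ]
scene saddle_top 0.56 [ 540.1 -291.6   47.9]
scene pump_end 0.65 [ 525.5 -478.9  128. ]
```

View pics/top0.png

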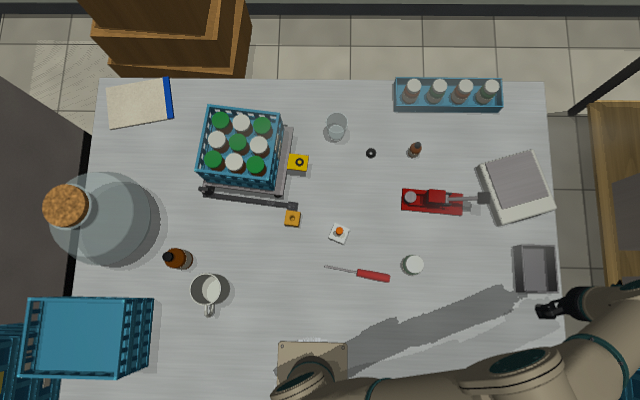

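View pics/scene0.png

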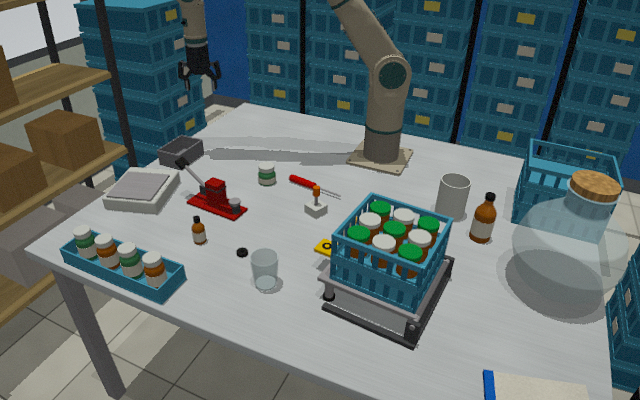

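The top view shows the stand at pixels (240,150), yellow pad at (298,162), lug at (292,218), pin at (339,232) and jack at (432,200), with its handle at (482,198). The finder results agree with this. Next I move toward the pin.

Request:
move_arm --pt "0 0 4.8 0.016 0.044 0 0.0854" --pt "0 0 4.8 0.016 0.044 0 0.0854" --pt "0 0 4.8 0.016 0.044 0 0.0854" --pt "0 0 4.8 0.016 0.044 0 0.0854" --pt "0 0 4.8 0.016 0.044 0 0.0854"

```text
clock: 1.7
eef_pos: [319.7, -382.7, 231.6]
tool_rot: [3.141, -0.0, 0.799]
force: [0.1, 0.1, -0.2]
width: 85.3
gripper_force: 0.0
```

Request:
move_arm --pt "0 0 4.8 0.016 0.044 0 0.0854" --pt "0 0 4.8 0.016 0.044 0 0.0854" --pt "0 0 4.8 0.016 0.044 0 0.0854" --pt "0 0 4.8 0.016 0.044 0 0.0854" --pt "0 0 4.8 0.016 0.044 0 0.0854"

```text
clock: 2.2
eef_pos: [399.7, -162.8, 231.7]
tool_rot: [3.14, 0.0, 1.218]
force: [1.6, -0.4, -0.6]
width: 85.5
gripper_force: 0.0
```

Request:
move_arm --pt "0 0 4.8 0.015 0.044 -0.01 0.0854" --pt "0 0 4.8 0.014 0.044 -0.01 0.0854" --pt "0 0 0 0 0 0 0.0854"

```text
clock: 2.5
eef_pos: [429.9, -69.8, 211.0]
tool_rot: [3.141, -0.004, 1.394]
force: [-0.5, -0.4, -0.1]
width: 85.5
gripper_force: 0.0
```

```bash
python3 - <<'E'
from h import *
s=telemetry.read_state(); print(s["clock"],s["eef_pos"],s["tool_rot"],s["qpos"])
im,d,k,p,M=shot("wrist","w1.png"); print(p,M[:,2])
pts("wrist",["pin","pin_rest","pin_tip","lug_hole","lift_pad"],p,M)
E
```

```text
2.5 [429.86443322 -69.75745544 211.01310473] [ 3.14096547 -0.00374104  1.39437692] [ 0.33291414  0.37081882 -0.31025203  2.10401102  0.16917514  0.68890701
 -0.2648496 ]
[441.36766999  -1.59672126 353.3916315 ] [-0.04572679 -0.26247377 -0.96385506]
wrist pin 0.88 [428.  -71.8   7.5]
wrist pin_rest 0.62 [424.4 -75.8  -2.9]
wrist pin_tip 0.73 [427.4 -70.9   3.6]
wrist lift_pad 0.83 [642.5  51.5  57.4]
```

View pics/w1.png

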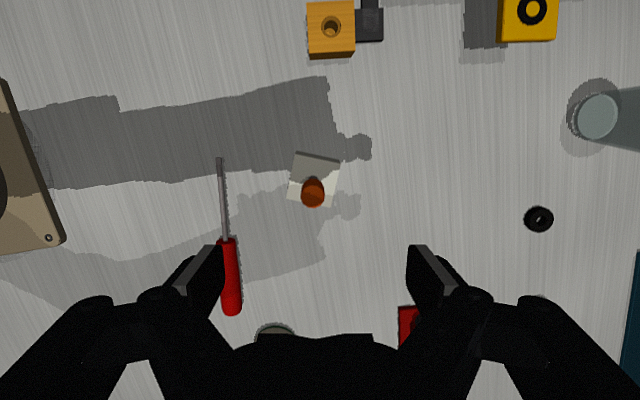

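The wrist view shows the pin grip at (313,190), the lug hole at (331,27) and the pad ring at (532,10). I'll refine these from depth.

```bash
cat >> h.py <<'E'
def cloud(k,p,M,d,roi):
    u0,v0,u1,v1=roi; g=np.mgrid[v0:v1,u0:u1]; uv=np.c_[g[1].ravel(),g[0].ravel()]
    return uv,world(k,p,M,d,uv)
E
python3 - <<'E'
from h import *
im,d,k,p,M=shot("wrist")
uv,w=cloud(k,p,M,d,(280,150,350,225))
c=im[uv[:,1],uv[:,0]].astype(int)
o=(c[:,2]>c[:,0]+50)&(w[:,2]>70); print("orange",o.sum(),np.percentile(w[o],[1,50,99],axis=0))
t=o&(w[:,2]>np.percentile(w[o,2],90)-3); print("top",t.sum(),(w[t].min(0)+w[t].max(0))/2,w[t].mean(0))
uv,w=cloud(k,p,M,d,(295,0,365,65))
t=(w[:,2]>34)&(w[:,2]<46)&(im[uv[:,1],uv[:,0],2]>im[uv[:,1],uv[:,0],0].astype(int)+60); print("lugtop",t.sum(),w[t].mean(0))
r=cv2.minAreaRect(w[t][:,:2].astype(np.float32)); print(r)
h=(im[uv[:,1],uv[:,0]].sum(1)<200)&(abs(uv[:,0]-331)<14)&(abs(uv[:,1]-27)<14)
print("hole px",uv[h].mean(0),h.sum(), im[22:33,331].tolist())
f=im[10:48,312:350];cv2.imwrite('pics/lug.png',cv2.resize(f,None,fx=10,fy=10))
pts("wrist",["lug_hole","lift_pad"],p,M)
E
```

```text
orange 518 [[417.4245617  -81.20547582  71.58600353]
 [427.21720036 -69.95742394  92.29599994]
 [436.7212238  -61.52433768  94.194409  ]]
top 433 [428.50048998 -45.42683433 221.99758662] [426.95594166 -71.3007004   93.06414773]
lugtop 1786 [469.18314838  67.11699654  39.37095235]
((469.60784912109375, 67.27720642089844), (35.81892013549805, 44.08242416381836), 81.59033203125)
hole px [330.24096386  19.60240964] 83 [[26, 96, 138], [28, 87, 125], [23, 81, 117], [32, 100, 142], [32, 120, 171], [33, 118, 172], [35, 123, 178], [39, 125, 178], [42, 133, 183], [42, 130, 181], [39, 124, 177]]
wrist lug_hole 0.59 [468.8  72.1  35. ]
```

Request:
move_arm --pt "0 0 0 0 0 -0.03 0.06" --pt "0 0 0 0 0 -0.03 0.06" --pt "0 0 0 0 0 0 0.06"

```text
clock: 3.25
eef_pos: [425.7, -76.7, 149.0]
tool_rot: [-3.135, 0.0, 1.381]
force: [0.2, -0.3, -0.5]
width: 59.8
gripper_force: 0.0
```

Request:
move_arm --pt "0 0 0 0 0.005 -0.03 0.06" --pt "0 0 0 0 0 -0.03 0.06" --pt "0 0 0 0 0 -0.028 0.06" --pt "0 0 0 0 0 0 0.05" --pt "0 0 0 0 0 0 0.01"

```text
clock: 3.75
eef_pos: [428.7, -71.6, 64.2]
tool_rot: [3.141, 0.0, 1.382]
force: [-0.1, 0.3, -0.1]
width: 36.9
gripper_force: 0.0
```

Request:
move_arm --pt "0 0 0 0 0 0 0" --pt "0 0 0 0 0 0 0" --pt "0 0 0 0 0 0 0" --pt "0 0 0 0 0 0 0"

```text
clock: 4.15
eef_pos: [429.2, -71.6, 65.0]
tool_rot: [3.138, -0.0, 1.382]
force: [-0.8, -0.4, 8.0]
width: 20.4
gripper_force: 58.6
```

Request:
move_arm --pt "0 0 0 0 0 0.025 0" --pt "0 0 0 0 0 0.03 0" --pt "0 0 0 0.02 0.035 0.02 0" --pt "0 0 0 0.02 0.035 0.0 0" --pt "0 0 0 0 0 0 0"

```text
clock: 4.65
eef_pos: [472.8, 4.3, 140.7]
tool_rot: [3.134, -0.006, 1.389]
force: [0.3, 0.8, -0.6]
width: 20.3
gripper_force: 58.7
```

```bash
python3 - <<'E'
from h import *
s=telemetry.read_state(); print(s["clock"],s["eef_pos"],s["tool_rot"],s["width"])
im,d,k,p,M=shot("wrist","w2.png"); print(p)
pts("wrist",["lug_hole","pin_tip","pin","lift_pad"],p,M)
E
```

```text
4.65 [472.79130382   4.25080101 140.72740804] [ 3.13350734 -0.00569665  1.38896172] 20.253361877289908
[483.57356864  72.28367011 283.23280844]
wrist lug_hole 0.61 [470.9  73.7  36.4]
wrist pin_tip 0.73 [473.5   2.9  81.7]
wrist pin 0.7 [4.758e+02 2.000e-01 8.060e+01]
wrist lift_pad 0.83 [637.5  51.3  60.5]
```

View pics/w2.png

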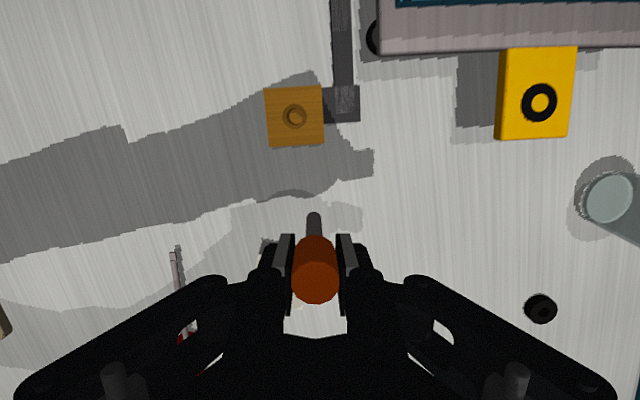

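The lug hole is at (294,116), the pad ring at (540,102), and the held pin's tip is near (314,214).

```bash
python3 - <<'E'
from h import *
im,d,k,p,M=shot("wrist"); s=telemetry.read_state(); print(s["eef_pos"])
I=im.astype(int)
def sel(roi,zr,cond=None):
    uv,w=cloud(k,p,M,d,roi); t=(w[:,2]>zr[0])&(w[:,2]<zr[1]); return uv[t],w[t]
uv,w=sel((255,75,335,160),(36,44)); c=I[uv[:,1],uv[:,0]]; t=c[:,2]>c[:,0]+60
print("lug rect",cv2.minAreaRect(w[t][:,:2].astype(np.float32)))
# hole ring: ray to z=40 plane
K=np.array([[k["fx"],0,k["cx"]],[0,k["fy"],k["cy"]],[0,0,1]])
def ray(u,v,z):
    n=cv2.undistortPoints(np.array([[[u,v]]],float),K,np.array(k["distortion"])).ravel(); r=M@np.array([n[0],n[1],1]); return p+r*(z-p[2])/r[2]
print("hole",ray(294,116,40),"pad ring",ray(540,102.5,70))
uv,w=sel((495,40,580,140),(64,76)); c=I[uv[:,1],uv[:,0]]; t=(c[:,2]>150)&(c[:,0]<90)
print("pad rect",cv2.minAreaRect(w[t][:,:2].astype(np.float32)))
# black ring
uv,w=sel((515,78,565,128),(60,80)); c=I[uv[:,1],uv[:,0]]; t=c.sum(1)<150
print("ring",(w[t].min(0)+w[t].max(0))/2,t.sum())
uv,w=sel((280,230,350,310),(100,220)); c=I[uv[:,1],uv[:,0]]; t=(c[:,2]>c[:,0]+60)
print("grip z",np.percentile(w[t],[1,50,99],axis=0)); q=w[t]; q=q[q[:,2]>np.percentile(q[:,2],97)-3]; print((q.min(0)+q.max(0))/2)
uv,w=sel((300,205,330,232),(70,140)); print("shaft",np.percentile(w,[2,50,98],axis=0))
E
```

```text
[467.40996416  -2.63572796 138.28256262]
lug rect ((469.829833984375, 71.9879150390625), (43.725341796875, 43.75912094116211), 82.93614196777344)
hole [463.68719245  64.56675614  40.        ] pad ring [630.01627887  43.34841556  70.        ]
pad rect ((637.7915649414062, 55.06704330444336), (54.97536087036133, 48.544776916503906), 83.19921875)
ring [631.43330099  50.73563022  69.65422912] 537
grip z [[457.38736757 -12.54533795 139.03306016]
 [467.31386417   1.8105607  165.1346894 ]
 [476.57840943   7.51540231 166.85374917]]
[466.67265324  -3.25423637 165.60349431]
shaft [[461.45214785  -2.3151425   84.43866442]
 [466.45241178   0.83474606 102.468896  ]
 [470.39695665   1.68249193 117.79629502]]
```

Request:
move_arm --pt "0 0 0 0.001 0.025 0 0" --pt "0 0 0 0.001 0.025 0 0" --pt "0 0 0 0.001 0.025 -0.015 0" --pt "0 0 0 0 0 -0.018 0" --pt "0 0 0 0 0 0 0"

```text
clock: 5.45
eef_pos: [469.3, 73.1, 103.7]
tool_rot: [-3.137, 0.002, 1.382]
force: [0.2, -0.6, -0.3]
width: 19.9
gripper_force: 58.7
```

Request:
move_arm --pt "0 0 0 0 0 0 0" --pt "0 0 0 0 0 0 0"

```text
clock: 5.65
eef_pos: [471.5, 72.6, 105.9]
tool_rot: [3.141, 0.0, 1.38]
force: [0.8, 0.3, -0.3]
width: 20.5
gripper_force: 58.7
```

```bash
python3 - <<'E'
from h import *
s=telemetry.read_state(); print(s["eef_pos"],s["tool_rot"],s["force"])
im,d,k,p,M=shot("wrist")
cv2.imwrite('pics/w3.png',cv2.resize(im[140:300,230:410],None,fx=4,fy=3.7))
pts("wrist",["lug_hole","pin_tip"],p,M)
uv,w=cloud(k,p,M,d,(240,150,400,300)); I=im.astype(int)
c=I[uv[:,1],uv[:,0]]; t=(w[:,2]>36)&(w[:,2]<44)&(c[:,2]>c[:,0]+60)
print("lug",cv2.minAreaRect(w[t][:,:2].astype(np.float32)),t.sum())
t=(w[:,2]>50)&(w[:,2]<80)&(abs(c[:,2]-c[:,0])<40); print("shaft",np.percentile(w[t],[2,50,98],axis=0),t.sum())
E
```

```text
[471.4970786   72.55394431 105.86197827] [3.14093538e+00 1.80119393e-04 1.38017501e+00] [ 0.7686448   0.27812651 -0.30130367]
wrist lug_hole 0.91 [470.7  70.   38.2]
wrist pin_tip 0.63 [472.1  72.7  45.6]
lug ((469.6765441894531, 72.09962463378906), (44.42207336425781, 43.63967514038086), 83.2595443725586) 2827
shaft [[465.7274337   72.51412669  51.91391711]
 [470.65379324  76.04523681  67.67111617]
 [474.76639864  76.99300891  79.72248703]] 237
```

View pics/w3.png

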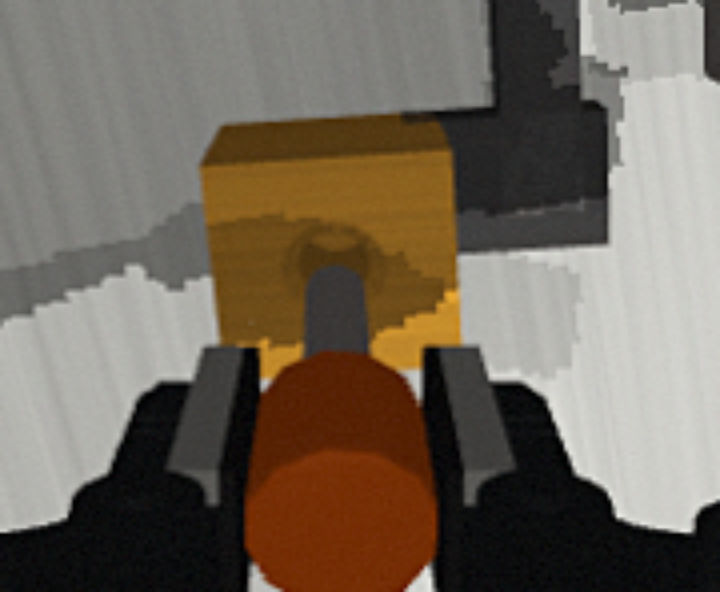

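The pin tip at crop pixel (337,275) sits centred over the hole's mouth at (335,255). I'll insert it.

Request:
move_arm --pt "0 0 0 0 0 -0.01 0" --pt "0 0 0 0 0 -0.01 0" --pt "0 0 0 0 0 -0.01 0" --pt "0 0 0 0 0 -0.008 0" --pt "0 0 0 0 0 0 0"

```text
clock: 6.3
eef_pos: [470.3, 73.5, 65.9]
tool_rot: [-3.139, 0.001, 1.382]
force: [-0.7, -0.3, 0.1]
width: 20.1
gripper_force: 58.8
```

Request:
move_arm --pt "0 0 0 0 0 -0.003 0" --pt "0 0 0 0 0 -0.003 0" --pt "0 0 0 0 0 0 0"

```text
clock: 6.6
eef_pos: [471.6, 74.0, 64.3]
tool_rot: [3.139, 0.0, 1.383]
force: [-5.3, -0.2, 35.9]
width: 20.5
gripper_force: 63.4
```

Request:
move_arm --pt "0 0 0 0 0 0.003 0.03" --pt "0 0 0 0 0 0 0.05" --pt "0 0 0 0 0 0 0.05" --pt "0 0 0 0 0 0.03 0.05" --pt "0 0 0 0 -0.03 0.04 0.06"

```text
clock: 7.1
eef_pos: [470.3, 47.4, 133.5]
tool_rot: [-3.138, -0.002, 1.39]
force: [1.8, -0.3, -0.2]
width: 59.6
gripper_force: 0.0
```

Request:
move_arm --pt "0 0 0 0 -0.04 0.04 0.07" --pt "0 0 0 0 -0.04 0.04 0.07" --pt "0 0 0 0 0 0 0.07"

```text
clock: 7.4
eef_pos: [473.6, -33.2, 208.4]
tool_rot: [3.134, 0.002, 1.373]
force: [1.5, 1.0, -0.1]
width: 70.0
gripper_force: 0.0
```

```bash
python3 - <<'E'
from h import *
s=telemetry.read_state(); print(s["eef_pos"],s["tool_rot"],s["clock"])
im,d,k,p,M=shot("wrist","w4.png"); I=im.astype(int)
pts("wrist",["pin","lug_hole","lift_pad"],p,M)
m=finder.cut_out("wrist","pin")[0]["mask"]; v,u=np.where(m); w=world(k,p,M,d,np.c_[u,v])
print(np.percentile(w,[1,50,99],axis=0)); top=w[w[:,2]>np.percentile(w[:,2],90)-3]; print((top.min(0)+top.max(0))/2)
E
```

```text
[473.60257863 -33.15272803 208.3763722 ] [3.13390153e+00 1.81879612e-03 1.37264816e+00] 7.4
wrist pin 0.93 [474.4  73.8   6.9]
wrist lug_hole 0.63 [468.8  71.   40.8]
wrist lift_pad 0.92 [639.2  50.   59.2]
[[460.67752888  63.04508903  66.50104432]
 [471.28038975  72.72095681  92.30722312]
 [480.7662794   83.70923116  94.16653744]]
[470.78812958  73.40946429  92.85021555]
```

Request:
move_arm --pt "0 0 0.8 0.007 -0.044 0.002 0.08" --pt "0 0 0.8 0.007 -0.044 0.002 0.08" --pt "0 0 0.8 0.007 -0.044 0.002 0.08" --pt "0 0 0.8 0.007 -0.044 0.002 0.08" --pt "0 0 0.8 0.007 -0.044 0.002 0.08"

```text
clock: 8.15
eef_pos: [506.4, -246.9, 213.6]
tool_rot: [-3.139, -0.001, 1.456]
force: [1.3, -0.0, 0.5]
width: 80.3
gripper_force: 0.0
```

Request:
move_arm --pt "0 0 0.8 0.007 -0.044 0.002 0.085" --pt "0 0 0.8 0.007 -0.044 0.002 0.085" --pt "0 0 0.8 0.007 -0.044 0.002 0.085" --pt "0 0 0.4 0.007 -0.04 0.002 0.085" --pt "0 0 0 0 0 0 0.085"

```text
clock: 8.65
eef_pos: [533.3, -424.9, 220.5]
tool_rot: [-3.14, 0.003, 1.495]
force: [0.1, 0.3, -1.0]
width: 85.0
gripper_force: 0.0
```

Request:
move_arm --pt "0 0 0 0 0 0 0.085" --pt "0 0 0 0 0 0 0.085"

```text
clock: 8.85
eef_pos: [534.9, -416.0, 221.7]
tool_rot: [-3.14, -0.003, 1.504]
force: [0.3, -0.2, -0.7]
width: 84.6
gripper_force: 0.0
```

```bash
python3 - <<'E'
from h import *
s=telemetry.read_state(); print(s["eef_pos"],s["tool_rot"],s["clock"])
im,d,k,p,M=shot("wrist","w5.png"); I=im.astype(int)
pts("wrist",["jack","saddle_top","pump_end"],p,M)
m=finder.cut_out("wrist","jack")[0]["mask"]; v,u=np.where(m); w=world(k,p,M,d,np.c_[u,v]); c=I[v,u]; red=c[:,2]>c[:,0]+60
for n,lo,hi in(("housing",90,100),("base",6,14),("saddle",47,53)):
    t=(w[:,2]>lo)&(w[:,2]<hi)&(red|(n=="saddle")); 
    if t.sum()>20: print(n,t.sum(),cv2.minAreaRect(w[t][:,:2].astype(np.float32)))
E
```

```text
[ 534.91436165 -416.01459583  221.73997467] [-3.13999703e+00 -2.86149324e-03  1.50423269e+00] 8.85
wrist jack 0.72 [ 532.2 -358.9    2.1]
wrist saddle_top 0.81 [ 543.7 -284.7   52.3]
wrist pump_end 0.61 [ 523.3 -478.2  129.1]
housing 2443 ((533.6670532226562, -358.14288330078125), (48.10062026977539, 38.83552169799805), 84.70056915283203)
base 4777 ((533.824951171875, -363.2869873046875), (188.16346740722656, 69.3475341796875), 85.16913604736328)
saddle 1154 ((539.9135131835938, -289.13592529296875), (34.18988037109375, 34.95482635498047), 23.890419006347656)
```

View pics/w5.png

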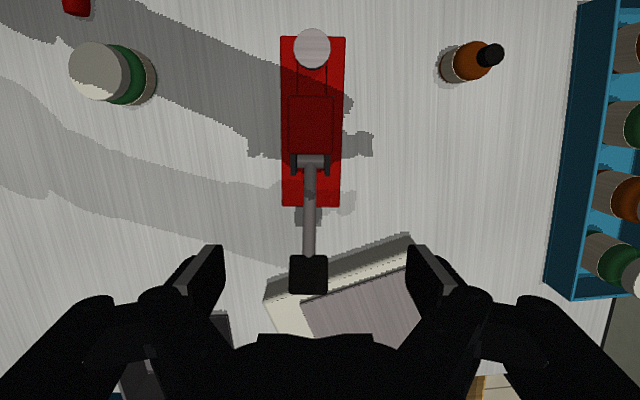

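Housing centre is (534,-358) with yaw about 85°, and in the picture it's at (312,125). The saddle is at (311,48) and the handle pad at (308,274). I'll move over it and descend.

Request:
move_arm --pt "0 0 -0.5 0 0.029 0 0.085" --pt "0 0 -0.5 -0.001 0.029 0 0.085" --pt "0 0 0 0 0 -0.04 0.085" --pt "0 0 0 0 0 -0.04 0.085" --pt "0 0 0 0 0 0 0.085"

```text
clock: 9.6
eef_pos: [529.5, -358.7, 138.4]
tool_rot: [-3.132, -0.004, 1.484]
force: [-0.7, 0.3, -1.0]
width: 85.1
gripper_force: 0.0
```

Request:
move_arm --pt "0 0 0 0 0 0 0.085" --pt "0 0 0 0 0 0 0.085"

```text
clock: 9.8
eef_pos: [534.7, -361.8, 145.3]
tool_rot: [3.138, 0.001, 1.483]
force: [0.4, 0.3, -0.3]
width: 84.9
gripper_force: 0.0
```

Request:
move_arm --pt "0 0 0 0 0.003 -0.04 0.085" --pt "0 0 0 0 0 -0.035 0.085" --pt "0 0 0 0 0 -0.015 0.085" --pt "0 0 0 0 0 0 0.085" --pt "0 0 0 0 0 0 0.085"

```text
clock: 10.3
eef_pos: [534.6, -358.9, 54.8]
tool_rot: [3.139, 0.001, 1.483]
force: [0.3, 0.2, -0.2]
width: 84.9
gripper_force: 0.0
```

Request:
move_arm --pt "0 0 0 0 0 0 0.03" --pt "0 0 0 0 0 0 0" --pt "0 0 0 0 0 0 0" --pt "0 0 0 0 0 0 0" --pt "0 0 0 0 0 0 0"

```text
clock: 10.8
eef_pos: [534.2, -358.6, 54.2]
tool_rot: [3.139, 0.001, 1.483]
force: [1.5, -0.6, 5.4]
width: 39.2
gripper_force: 61.0
```

Request:
move_arm --pt "0 0 0 0 0 0.01 0" --pt "0 0 0 0 0 0.02 0" --pt "0 0 0 0 0 0.01 0" --pt "0 0 0 0 0 0 0"

```text
clock: 11.2
eef_pos: [533.7, -358.5, 94.1]
tool_rot: [3.14, 0.001, 1.483]
force: [0.6, -0.2, -7.9]
width: 39.5
gripper_force: 62.5
```

```bash
python3 - <<'E'
from h import *
s=telemetry.read_state(); print(s["eef_pos"],s["tool_rot"],s["force"],s["width"])
im,d,k,p,M=shot("top"); print("ring",world(k,p,M,d,[(366,153),(371,149),(375,153),(371,157),(371,153)]))
E
```

```text
[ 533.69588854 -358.49250093   94.09291869] [3.13987039e+00 7.74147692e-04 1.48307299e+00] [ 0.63833238 -0.23351938 -7.94771166] 39.505191123259245
ring [[ 687.54010726 -160.51599382   15.41044988]
 [ 701.63521663 -176.70969716   13.75981419]
 [ 687.28622394 -189.05980441   17.32402448]
 [ 673.46927981 -176.12923609   18.51541442]
 [ 693.30361229 -178.20088951   -2.40707441]]
```

Request:
move_arm --pt "0 0 0 0.006 0.02 0 0" --pt "0 0 0 0.012 0.039 0 0" --pt "0 0 0 0.012 0.039 0 0" --pt "0 0 -0.5 0.012 0.039 0 0" --pt "0 0 -0.5 0.012 0.039 0 0"

```text
clock: 11.75
eef_pos: [586.5, -180.4, 91.8]
tool_rot: [-3.139, -0.001, 1.465]
force: [0.2, -0.7, -6.5]
width: 39.2
gripper_force: 62.3
```

Request:
move_arm --pt "0 0 -0.5 0.012 0.039 0 0" --pt "0 0 -0.5 0.012 0.039 0 0" --pt "0 0 0 0.006 0.02 0 0" --pt "0 0 0 0 0 0 0" --pt "0 0 0 0 0 0 0"

```text
clock: 12.25
eef_pos: [616.2, -83.5, 91.9]
tool_rot: [-3.139, 0.001, 1.45]
force: [-0.8, -0.0, -6.9]
width: 39.4
gripper_force: 62.3
```

```bash
python3 - <<'E'
from h import *
s=telemetry.read_state(); print(s["eef_pos"],s["tool_rot"],s["force"],s["width"])
im,d,k,p,M=shot("wrist","w6.png"); I=im.astype(int)
pts("wrist",["lift_pad","saddle_top"],p,M)
m=finder.cut_out("wrist","jack")[0]["mask"]; v,u=np.where(m); w=world(k,p,M,d,np.c_[u,v])
for lo,hi in((84,96),(124,140),(44,56)):
    t=(w[:,2]>lo)&(w[:,2]<hi)
    if t.sum()>20: print(lo,t.sum(),cv2.minAreaRect(w[t][:,:2].astype(np.float32)),np.median(w[t,2]))
uv,w=cloud(k,p,M,d,(300,0,640,300)); c=I[uv[:,1],uv[:,0]]; t=(c[:,2]>130)&(c[:,1]>90)&(c[:,0]<70)&(w[:,2]>64)&(w[:,2]<76)
print("pad",t.sum(),cv2.minAreaRect(w[t][:,:2].astype(np.float32)))
E
```

```text
[616.24909932 -83.51729489  91.86408433] [-3.13911724e+00  5.09382455e-04  1.45017603e+00] [-0.81849164 -0.01060512 -6.90584371] 39.423988605617836
wrist saddle_top 0.58 [628.2 -10.7  87.4]
84 5261 ((621.960205078125, -28.061077117919922), (63.999595642089844, 38.23651123046875), 83.54061889648438) 87.23686366006595
124 10461 ((616.2105102539062, -79.42214965820312), (43.15810012817383, 40.14177322387695), 83.49459075927734) 132.0576523316263
44 8151 ((620.4464721679688, -43.12834930419922), (98.96885681152344, 70.33411407470703), 83.12572479248047) 47.22139899472117
pad 1708 ((641.8670043945312, 31.064069747924805), (9.571471214294434, 38.90679168701172), 83.82262420654297)
```

View pics/w6.png

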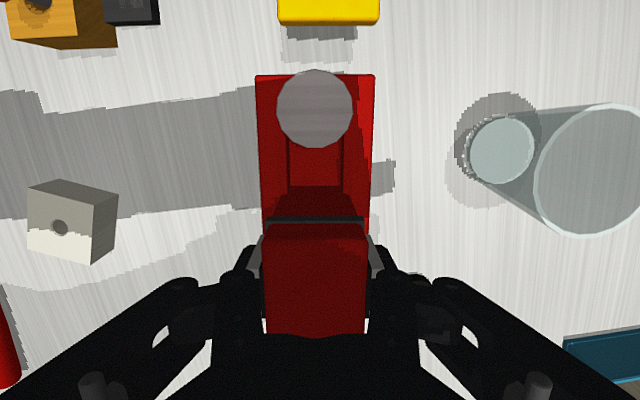

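The wrist view shows the saddle at (315,109) and the pad tongue front centred at u=329, which matches the estimated 14 mm / 65 mm offset. I'll lower, then slide in.

Request:
move_arm --pt "0 0 0 0 0 -0.017 0" --pt "0 0 0 0 0 -0.016 0" --pt "0 0 0 0 0 0 0" --pt "0 0 0 0.007 0.015 0 0" --pt "0 0 0 0 0 0 0"

```text
clock: 12.95
eef_pos: [626.2, -65.3, 60.6]
tool_rot: [3.139, -0.004, 1.451]
force: [0.5, 2.1, -7.0]
width: 39.6
gripper_force: 62.5
```

Request:
move_arm --pt "0 0 0 0.003 0.015 0 0" --pt "0 0 0 0.002 0.015 0 0" --pt "0 0 0 0.002 0.015 0 0" --pt "0 0 0 0 0.005 0 0" --pt "0 0 0 0 0 0 0"

```text
clock: 13.45
eef_pos: [631.1, -16.7, 60.1]
tool_rot: [-3.141, -0.001, 1.451]
force: [0.2, -0.3, -6.8]
width: 39.4
gripper_force: 62.6
```

Request:
move_arm --pt "0 0 0 0 0 0 0" --pt "0 0 0 0 0 0 0"

```text
clock: 13.65
eef_pos: [631.0, -20.6, 59.9]
tool_rot: [-3.141, 0.001, 1.447]
force: [-0.9, -0.9, -7.4]
width: 39.6
gripper_force: 62.6
```

```bash
python3 - <<'E'
from h import *
s=telemetry.read_state(); print(s["eef_pos"],s["tool_rot"],s["force"],s["width"])
im,d,k,p,M=shot("wrist","w7.png"); I=im.astype(int)
pts("wrist",["lift_pad"],p,M)
K=np.array([[k["fx"],0,k["cx"]],[0,k["fy"],k["cy"]],[0,0,1]])
uv,w=cloud(k,p,M,d,(200,0,450,250)); c=I[uv[:,1],uv[:,0]]; z=w[:,2]
t=(c[:,2]>130)&(c[:,1]>90)&(c[:,0]<90)&(z>66)&(z<75); r=cv2.minAreaRect(w[t][:,:2].astype(np.float32)); print("pad",t.sum(),r,np.median(z[t]))
t=(c.sum(1)<120)&(z>66)&(z<75); print("black",t.sum(),cv2.minAreaRect(w[t][:,:2].astype(np.float32)))
red=(c[:,2]>c[:,0]+60)&(c[:,1]<60)
uv,w=cloud(k,p,M,d,(150,150,500,400)); c=I[uv[:,1],uv[:,0]]; red=(c[:,2]>c[:,0]+60)&(c[:,1]<60); z=w[:,2]; t=red&(z>85)&(z<110)
print("housing",t.sum(),cv2.minAreaRect(w[t][:,:2].astype(np.float32)),np.median(z[t]))
E
```

```text
[630.95516881 -20.64014188  59.94638567] [-3.14134166e+00  1.29790849e-03  1.44697087e+00] [-0.90414227 -0.88662252 -7.42163351] 39.635477078492535
wrist lift_pad 0.94 [640.7  48.5  59.7]
pad 16010 ((639.2437744140625, 58.282588958740234), (61.649009704589844, 49.903778076171875), 83.32666778564453) 69.52927997365104
black 2972 ((636.0817260742188, 25.779062271118164), (78.33910369873047, 65.58708953857422), 83.00745391845703)
housing 10029 ((630.759765625, -16.68394660949707), (43.49790954589844, 39.6316032409668), 82.56556701660156) 100.18061389518985
```

View pics/w7.png

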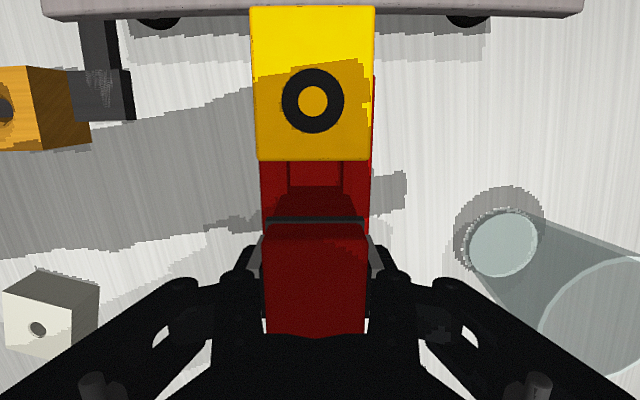

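The pad ring at (313,101) is centred over the saddle axis. It needs a final +2.5 mm forward, then I set the jack down and release.

Request:
move_arm --pt "0 0 0 -0.0005 0.0025 0 0" --pt "0 0 0 0 0 -0.003 0" --pt "0 0 0 0 0 -0.0025 0" --pt "0 0 0 0 0 0 0" --pt "0 0 0 0 0 0 0"

```text
clock: 14.25
eef_pos: [630.6, -16.7, 54.3]
tool_rot: [-3.141, 0.0, 1.448]
force: [-0.2, -0.0, -7.8]
width: 39.8
gripper_force: 62.6
```

Request:
move_arm --pt "0 0 0 0 0 -0.001 0" --pt "0 0 0 0 0 0 0" --pt "0 0 0 0 0 0 0"

```text
clock: 14.55
eef_pos: [630.7, -16.7, 54.2]
tool_rot: [3.141, 0.0, 1.448]
force: [-2.0, -0.1, 3.3]
width: 39.3
gripper_force: 63.7
```

```bash
python3 - <<'E'
from h import *
s=telemetry.read_state(); print(s["eef_pos"],s["tool_rot"],s["force"],s["width"])
im,d,k,p,M=shot("wrist"); I=im.astype(int)
uv,w=cloud(k,p,M,d,(200,0,450,250)); c=I[uv[:,1],uv[:,0]]; z=w[:,2]
t=(c[:,2]>130)&(c[:,1]>90)&(c[:,0]<90)&(z>66)&(z<75); print("pad",cv2.minAreaRect(w[t][:,:2].astype(np.float32)))
uv,w=cloud(k,p,M,d,(280,60,350,140)); c=I[uv[:,1],uv[:,0]]; t=(c.sum(1)<150)
print("ring",(w[t].min(0)+w[t].max(0))/2,w[t].mean(0),(uv[t].min(0)+uv[t].max(0))/2)
uv,w=cloud(k,p,M,d,(150,150,500,400)); c=I[uv[:,1],uv[:,0]]; red=(c[:,2]>c[:,0]+60)&(c[:,1]<60); z=w[:,2]; t=red&(z>80)&(z<110)
print("housing",cv2.minAreaRect(w[t][:,:2].astype(np.float32)),np.median(z[t]))
E
```

```text
[630.68129147 -16.66988526  54.19805439] [3.14146924e+00 1.43605995e-04 1.44827123e+00] [-2.00220199 -0.0564093   3.32671937] 39.31938439441234
pad ((639.3763427734375, 58.044593811035156), (61.53168487548828, 50.20465850830078), 83.56745910644531)
ring [638.72892101  52.76242986 132.05694266] [638.68343465  52.92668598  70.56285867] [314.5 108. ]
housing ((630.80322265625, -12.772443771362305), (43.3048210144043, 39.4400749206543), 83.28889465332031) 94.46060083424715
```

The jack is on the bench with its saddle at about (638.6,53.4) against the ring at (638.7,52.8). I'll release it and raise.

Request:
move_arm --pt "0 0 0 0 0 0 0.05" --pt "0 0 0 0 0 0 0.07" --pt "0 0 0 0 0 0 0.07" --pt "0 0 0 0 0 0.03 0.07" --pt "0 0 0 0 0 0.04 0.07"

```text
clock: 15.1
eef_pos: [629.2, -16.7, 122.3]
tool_rot: [-3.137, 0.0, 1.449]
force: [-0.2, 1.3, 0.3]
width: 69.9
gripper_force: 0.0
```

Request:
move_arm --pt "0 0 0 0 0 0.04 0.07" --pt "0 0 0 -0.003 -0.03 0.02 0.04" --pt "0 0 0 -0.004 -0.04 0 0" --pt "0 0 0 -0.004 -0.04 0 0" --pt "0 0 0 -0.004 -0.012 0 0"

```text
clock: 15.6
eef_pos: [615.1, -145.4, 183.7]
tool_rot: [3.14, 0.004, 1.441]
force: [-0.8, -0.7, -0.1]
width: 11.5
gripper_force: 0.0
```

Request:
move_arm --pt "0 0 0 0 0 0 0" --pt "0 0 0 0 0 0 0" --pt "0 0 0 0 0 0 0"

```text
clock: 15.9
eef_pos: [616.3, -135.6, 183.5]
tool_rot: [3.141, -0.002, 1.452]
force: [1.0, 1.6, -0.0]
width: -0.1
gripper_force: 0.0
```

```bash
python3 - <<'E'
from h import *
s=telemetry.read_state(); print(s["eef_pos"],s["tool_rot"],s["force"],s["width"],s["clock"])
im,d,k,p,M=shot("wrist","w8.png"); I=im.astype(int)
pts("wrist",["jack","pump_end"],p,M)
uv,w=cloud(k,p,M,d,(150,0,500,400)); c=I[uv[:,1],uv[:,0]]; red=(c[:,2]>c[:,0]+60)&(c[:,1]<60); z=w[:,2]
t=red&(z>90)&(z<100)
print("housing",cv2.minAreaRect(w[t][:,:2].astype(np.float32)),np.median(z[t]))
pts_=shot("top"); pts("top",["pump_end","jack"],pts_[3],pts_[4])
E
```

```text
[ 616.30172369 -135.64455254  183.50519846] [ 3.14135971e+00 -1.92284372e-03  1.45177087e+00] [ 0.97352819  1.59176226 -0.01082199] -0.09375257969422288 15.9
wrist jack 0.58 [630.4 -17.   -0.9]
wrist pump_end 0.75 [ 615.1 -139.7  126.7]
housing ((630.67529296875, -17.37982940673828), (47.959571838378906, 39.910675048828125), 82.3343505859375) 94.42200539581552
top pump_end 0.67 [ 621.6 -142.1  129.2]
top jack 0.67 [635.5 -20.2   4.6]
```

View pics/w8.png

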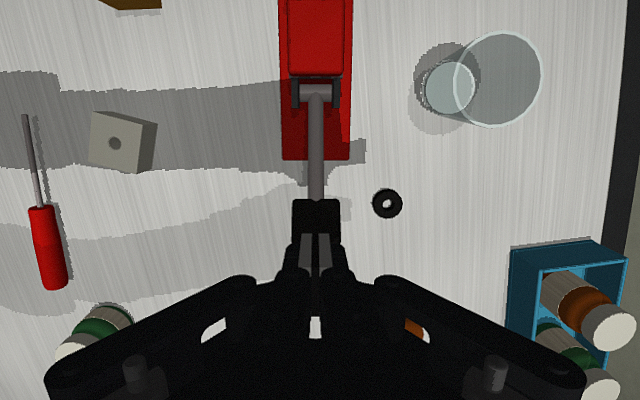

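The shut fingers are lined up over the handle pad at (316,215), and the jack stays put at (630.5,-17). Starting the first press.

Request:
move_arm --pt "0 0 0 -0.001 -0.003 -0.035 0" --pt "0 0 0 0 0 -0.013 0" --pt "0 0 0 0 0 0 0" --pt "0 0 0 0 0 0 0"

```text
clock: 16.6
eef_pos: [614.9, -141.1, 135.8]
tool_rot: [-3.141, -0.001, 1.449]
force: [-0.1, 0.5, 0.4]
width: 0.1
gripper_force: 0.0
```

Request:
move_arm --pt "0 0 0 -0.0005 -0.004 -0.008 0" --pt "0 0 0 -0.0005 -0.004 -0.01 0" --pt "0 0 0 -0.0005 -0.004 -0.01 0" --pt "0 0 0 -0.0005 -0.004 -0.01 0" --pt "0 0 0 0 0 0 0"

```text
clock: 17.1
eef_pos: [613.5, -159.1, 97.0]
tool_rot: [3.14, 0.001, 1.447]
force: [1.3, -1.8, 5.9]
width: -0.2
gripper_force: 2.9
```

Request:
move_arm --pt "0 0 0 0 -0.001 -0.01 0" --pt "0 0 0 0 -0.001 -0.01 0" --pt "0 0 0 0 -0.001 -0.01 0" --pt "0 0 0 0 0 -0.008 0" --pt "0 0 0 0 0 0 0"

```text
clock: 17.6
eef_pos: [613.2, -164.0, 59.6]
tool_rot: [3.14, 0.003, 1.446]
force: [0.3, -3.9, 8.6]
width: 0.0
gripper_force: 3.9
```

Request:
move_arm --pt "0 0 0 0 0 -0.003 0" --pt "0 0 0 0 0 -0.001 0" --pt "0 0 0 0 0 0 0"

```text
clock: 17.9
eef_pos: [613.2, -163.9, 56.6]
tool_rot: [3.14, 0.003, 1.447]
force: [-0.1, -4.3, 8.1]
width: 0.4
gripper_force: 4.1
```

```bash
python3 - <<'E'
from h import *
s=telemetry.read_state(); print(s["eef_pos"],s["force"])
im,d,k,p,M=shot("scene","s1.png"); print("lift")
pts("scene",["lift_pad","jack","pump_end"],p,M)
im,d,k,p,M=shot("wrist"); I=im.astype(int)
uv,w=cloud(k,p,M,d,(150,0,500,400)); c=I[uv[:,1],uv[:,0]]; red=(c[:,2]>c[:,0]+60)&(c[:,1]<60); z=w[:,2]
t=red&(z>88)&(z<102)
print("housing",cv2.minAreaRect(w[t][:,:2].astype(np.float32)),np.median(z[t]))
t=(c[:,2]>130)&(c[:,1]>90)&(c[:,0]<90); print("padtop z",np.percentile(z[t],[5,50,95]),t.sum())
E
```

```text
[ 613.2050795  -163.87497783   56.60038579] [-0.12760744 -4.27362617  8.08703928]
lift
scene lift_pad 0.6 [638.8  52.7  77.9]
scene jack 0.94 [630.  -16.6   2.9]
scene jack 0.5 [ 331.9 -295.5   -4.8]
scene pump_end 0.68 [ 613.2 -157.    54.9]
housing ((0.0, 0.0), (0.0, 0.0), 0.0) nan
  return _methods._mean(a, axis=axis, dtype=dtype,
  ret = ret.dtype.type(ret / rcount)
Traceback (most recent call last):
IndexError: index -1 is out of bounds for axis 0 with size 0
```

View pics/s1.png

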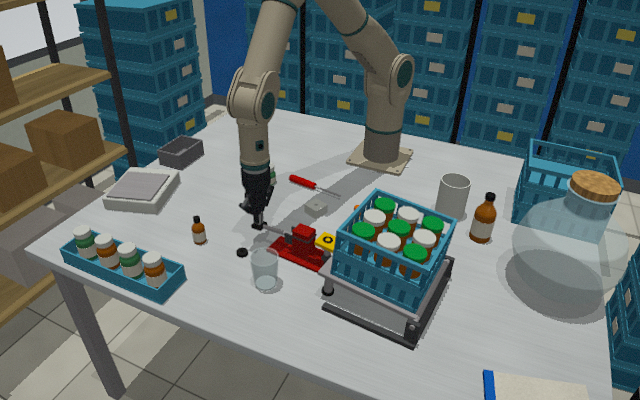

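The scene view shows the fingers on the handle at (255,222) and the deck up by about 20 mm, but the handle isn't against its stop yet. I'll press further until the force rises.

Request:
move_arm --pt "0 0 0 0 0.001 -0.0015 0" --pt "0 0 0 0 0 -0.0015 0" --pt "0 0 0 0 0 0 0"

```text
clock: 18.45
eef_pos: [613.3, -163.9, 55.4]
tool_rot: [3.139, 0.005, 1.446]
force: [-3.8, -4.6, 20.5]
width: 0.1
gripper_force: 10.2
```

Request:
move_arm --pt "0 0 0 0 0 -0.001 0" --pt "0 0 0 0 0 0 0"

```text
clock: 18.65
eef_pos: [613.4, -163.8, 55.1]
tool_rot: [3.139, 0.005, 1.446]
force: [-4.2, -5.0, 23.5]
width: 0.0
gripper_force: 12.2
```

The handle is on its stop (force jumped to 23 N). Letting it come all the way up.

Request:
move_arm --pt "0 0 0 0 0 -0.0 0" --pt "0 0 0 0 0.0 0.008 0" --pt "0 0 0 0 0.002 0.012 0" --pt "0 0 0 0.0005 0.004 0.012 0" --pt "0 0 0 0.0005 0.004 0.012 0"

```text
clock: 19.15
eef_pos: [614.0, -152.2, 96.9]
tool_rot: [3.14, 0.003, 1.446]
force: [-1.3, -2.7, 7.2]
width: 0.1
gripper_force: 2.9
```

Request:
move_arm --pt "0 0 0 0.0005 0.004 0.012 0" --pt "0 0 0 0.0005 0.004 0.012 0" --pt "0 0 0 0 0.003 0.012 0" --pt "0 0 0 0 0 0.012 0" --pt "0 0 0 0 0 0.012 0"

```text
clock: 19.65
eef_pos: [614.1, -138.8, 155.9]
tool_rot: [-3.14, 0.0, 1.448]
force: [-0.4, -1.0, 0.4]
width: -0.2
gripper_force: 0.0
```

Request:
move_arm --pt "0 0 0 0 0 0 0" --pt "0 0 0 0 0 0 0" --pt "0 0 0 0 0 0 0" --pt "0 0 0 0 0 0 0"

```text
clock: 20.05
eef_pos: [614.2, -138.7, 154.8]
tool_rot: [-3.14, -0.0, 1.448]
force: [0.8, 0.6, -0.3]
width: 0.0
gripper_force: 0.0
```

```bash
python3 - <<'E'
from h import *
s=telemetry.read_state(); print(s["eef_pos"],s["force"],s["clock"])
im,d,k,p,M=shot("scene","s2.png")
pts("scene",["lift_pad","jack","pump_end"],p,M)
im,d,k,p,M=shot("wrist"); I=im.astype(int); pts("wrist",["jack","pump_end"],p,M)
uv,w=cloud(k,p,M,d,(150,0,500,300)); c=I[uv[:,1],uv[:,0]]; red=(c[:,2]>c[:,0]+60)&(c[:,1]<60); z=w[:,2]
t=red&(z>6)&(z<14); print("base",cv2.minAreaRect(w[t][:,:2].astype(np.float32)))
t=red&(z>90)&(z<100); print("hous",cv2.minAreaRect(w[t][:,:2].astype(np.float32)))
E
```

```text
[ 614.18173295 -138.7140355   154.80441778] [ 0.82473933  0.55643509 -0.29402323] 20.05
scene lift_pad 0.66 [641.   50.3  55. ]
scene jack 0.88 [629.  -17.9   1.5]
scene jack 0.15 [636.4  51.7  -1.1]
wrist jack 0.71 [632.4 -18.1   1.2]
wrist pump_end 0.66 [ 615.9 -137.9  130.3]
base ((627.2305297851562, -47.311866760253906), (136.67190551757812, 69.50175476074219), 83.50847625732422)
hous ((629.8602905273438, -23.556377410888672), (35.2179069519043, 39.8890380859375), 83.48541259765625)
```

Both are confirmed: the handle is fully up (pump_end at 130 mm) and the pad is back down. Second press.

Request:
move_arm --pt "0 0 0 0 -0.002 -0.015 0" --pt "0 0 0 -0.0005 -0.004 -0.015 0" --pt "0 0 0 -0.0005 -0.005 -0.012 0" --pt "0 0 0 -0.0005 -0.005 -0.012 0" --pt "0 0 0 0 -0.003 -0.012 0"

```text
clock: 20.9
eef_pos: [612.4, -158.6, 88.5]
tool_rot: [-3.14, 0.0, 1.448]
force: [-2.1, -0.2, 6.3]
width: -0.1
gripper_force: 3.3
```

Request:
move_arm --pt "0 0 0 0 -0.002 -0.012 0" --pt "0 0 0 0 -0.001 -0.012 0" --pt "0 0 0 0 0 -0.008 0" --pt "0 0 0 0 0 -0.004 0" --pt "0 0 0 0 0 0 0"

```text
clock: 21.4
eef_pos: [612.2, -162.1, 55.3]
tool_rot: [-3.14, 0.002, 1.447]
force: [-8.4, -0.2, 24.1]
width: 0.3
gripper_force: 11.8
```

Request:
move_arm --pt "0 0 0 0 0 -0.001 0" --pt "0 0 0 0 0 0 0" --pt "0 0 0 0 0 0 0"

```text
clock: 21.7
eef_pos: [612.2, -162.1, 55.0]
tool_rot: [-3.14, 0.002, 1.447]
force: [-8.2, -0.5, 26.7]
width: 0.1
gripper_force: 13.4
```

Request:
move_arm --pt "0 0 0 -0.001 0 0 0" --pt "0 0 0 0 0 0 0"

```text
clock: 21.9
eef_pos: [612.1, -162.1, 55.1]
tool_rot: [3.141, 0.002, 1.447]
force: [-6.3, 0.5, 26.0]
width: -0.1
gripper_force: 12.7
```

```bash
python3 - <<'E'
from h import *
s=telemetry.read_state(); print(s["eef_pos"],s["force"],s["clock"])
for c in("scene","top"):
    im,d,k,p,M=shot(c,"f%s.png"%c); pts(c,["lift_pad","jack","pump_end","pin","beaker","dropper","herb_jar"],p,M)
E
```

```text
[ 612.12091987 -162.06986261   55.11526709] [-6.3467      0.45633418 25.95628571] 21.9
scene lift_pad 0.8 [636.8  54.   78.1]
scene jack 0.76 [ 6.299e+02 -1.830e+01  1.000e-01]
scene pump_end 0.75 [ 615.8 -156.5   54.5]
scene beaker 0.64 [759.6 -60.7  -4.2]
scene dropper 0.61 [ 699.1 -305.8   -1.1]
scene herb_jar 0.56 [ 331.8 -298.6   -3. ]
top lift_pad 0.92 [641.3  49.   78.7]
top lift_pad 0.19 [254.1 298.7   3.7]
top jack 0.57 [632.5 -19.2   5.9]
top pump_end 0.72 [ 617.  -167.2   57.8]
top pump_end 0.64 [764.3 -67.   -0. ]
top pin 0.6 [475.4  72.2   6.9]
top beaker 0.97 [765.7 -65.    1.9]
top dropper 0.41 [ 699.9 -312.8    1.3]
top herb_jar 0.59 [ 331.3 -291.4   -0.9]
```

The pad is lifted 20 mm, the handle is at its stop, and the pin is home. Handing in.

```bash
python3 -c "
from cell import ctrl; print(ctrl.finish_job())"
```

```text
the job is handed in; nothing more can be done
None
```

The job is handed in at about 22 s on the robot's clock: the pin is home in the lug, the jack stands within about 1 mm of centre under the pad, the trial pump went fully down and all the way back up, and the fingers now hold the second press on the stop with the pad about 20 mm up.

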